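Tuck a screening plate under its leaf and hold it down

TASK

One bay of the amplifier chassis is still open: take the loose screening plate by its rib, lay it over that bay square to the chassis and tuck its front edge about 20 mm under the bay's lapped sprung leaf, without lifting either leaf. Finish holding: keep the plate pressed flat on the deck with a steady push of about 10 N, ready for its screws, and do not let go. Leave the fitted plate, the coil in the bay and everything else on the bench where they are.

Things in the scene. Friction and masses are not known exactly. Their poses are not given: they have to be found in the camera images.
- plate: the loose screening plate on the bench: aluminium sheet 96 (x) by 104 (y) by 4 mm, about 120 g, with an upright grip rib on top: 10 mm thick in x, 64 mm long in y, centre at x = -14 mm, y = 0, its top 36 mm above the underside. Origin: centre of the underside; z up; +x points to the front edge (62 mm ahead of the rib's centre; the back edge is 34 mm behind it)
- plate_edge (a point): middle of the loose plate's front edge, at its underside (plate x = 48 mm, y = 0, z = 0)
- fitted: a twin of the plate (same shape, origin and axes), already fitted over one bay: it lies loose on the deck, front edge 20 mm under that bay's leaf. It tells which bay is taken: its y in the chassis frame is +70 mm (left bay) or -70 mm (right bay)
- chassis: grey amplifier chassis fixed to the bench, 230 (x) by 280 (y) mm; origin: centre of its underside; z up; x runs from its front face (jacks, nearer the robot) to its rear. Flat deck on top at z = 50 mm, from x = -115 mm back. Two bays, centred on y = +70 (left) and -70 mm (right), each with a window in the deck: x -52 to 4 mm, 80 mm wide
- bay_left (a point): fixed point on the deck plane in the left bay, chassis (-20, 70, 50) mm: where a plate's origin lies when it covers the bay with its front edge 20 mm under the leaf
- bay_right (a point): the same for the right bay, chassis (-20, -70, 50) mm
- leaf_left (a joint): angle of the left bay's leaf, rad: 0 at rest, level on its stop (it cannot go lower); grows as the lip is lifted. A weak spring (about 0.6 N at the lip) keeps it down, so any knock lifts it
- leaf_right (a joint): the same for the right bay's leaf
- lip_left (a point): middle of the lower edge of the left leaf's free lip, chassis (8, 70, 57) mm. The leaf is steel, 58 (x) by 100 (y) by 3 mm, and laps forward over the deck like a shingle, its underside 7 mm above the deck; hinge at chassis x = 66 mm. Behind the hinge: a block 14 mm tall, then two cans 32 mm tall
- lip_right (a point): the same for the right leaf, chassis (8, -70, 57) mm
- coil: copper coil on a black foot, 36 x 44 x 32 mm, standing down inside the open bay, on the floor 6 mm above the bench, wholly below the deck; origin at the centre of its underside. Leave it alone.
- reel_big: large solder reel, white flanged spool, 60 mm diameter, 45 mm tall, upright. Origin at the centre of its underside, on the bench. Bystander: leave it alone.
- reel_small: small solder reel, 42 mm diameter, 32 mm tall, upright. Origin at the centre of its underside, on the bench. Bystander: leave it alone.
- flux: small jar with white cap, 36 mm diameter, 60 mm tall. Origin at the centre of its underside, on the bench. Bystander: leave it alone.
- driver: black-handled screwdriver lying down, 170 mm long, its body x axis pointing to the tip. Origin at the centre of its underside, on the bench. Bystander: leave it alone.
- mug: white mug, 80 mm diameter, 90 mm tall. Origin at the centre of its underside, on the bench. Bystander: leave it alone.
- parts_tray: grey four-compartment tray, 110 x 80 x 25 mm. Origin at the centre of its underside, on the bench. Bystander: leave it alone.
- capacitor: aluminium can, 35 mm diameter, 50 mm tall, upright. Origin at the centre of its underside, on the bench. Bystander: leave it alone.
Mind the look-alikes: they are no part of the job. What is shaped like the fitted but purple or turquoise is not meant. What is shaped like the plate but blue is not meant.

How it is judged:
By the outcome, as a careful person would: the job done as asked, in the order asked, and still so for the second after the job is handed in, while the arm keeps its last pose, push and grip.
It also fails if it takes over 40 s, if anything falls off the work surface, if the arm or the gripper's body presses on something with over 40 N, if the wrist force passes 120 N, or if a joint passes its speed limit or range.

ROBOT

A 6-joint arm with a two-finger parallel gripper is mounted at the origin on the work surface. World frame = base frame: x ahead of the robot, y to its left, z up, the work surface at z = 0. Lengths are in m, angles in rad, forces in N, time in s.
With the tool pointing down it reaches from about 0.275 to 0.725 m from the base axis. Payload 5.6 kg.
Tool frame: the origin (TCP) lies at the very end of the fingers, on their centre line; the grasp point (between the pads) lies 19 mm behind it; z points along the fingers, y is the line along which they close (so a half turn about z gives the same grasp; the last joint's range is limited). The gripper opens to 85 mm and grips with 20 to 120 N. Pads are 22 mm wide; open, the fingers measure 114 mm over their backs; the gripper's body (76 mm by 85 mm) begins 54 mm behind the grasp point. The pads swing forward as they close: fully open they stand 13 mm farther back than shut.
Start: joints at [-0.917, 0.255, 0.108, 0, -1.424, -0.285], TCP at [0.198, -0.513, 0.231] pointing down, gripper open.
Joint ranges: [-2.95, 2.95], [-1.21, 1.97], [-1.09, 1.5], [-2.87, 1.71], [-2.94, -0.07], [-3.05, 3.05]. Speed limits (rad/s): [2.57, 2.57, 3.14, 3.14, 3.14, 3.14].

INTERFACE

Orientations are given as a unit quaternion [w, x, y, z].
In Python, from rig import r gives the robot as it stands.
- The arm moves only by the tool step_arm, never from a script. Its argument "deltas" is a list that holds one entry, the list of rows, each a list of 5 numbers: the finger opening in mm, from 0 to 85.4, then the shift along the tool's x, y, z in units of 40 mm (1.0 is 40 mm), then the turn about the tool's z in units of 6 degrees (1.0 is 6 degrees). In form: [[[hand, dx, dy, dz, twist], ...]]. A call has 1 to 5 rows; each row is the pose to reach, as a shift and turn from the pose commanded when the call began, along the tool's axes at that moment; what a row does not reach only later rows make up. A row lasts 1/12 s, in which the tool goes at most 41.7 mm and 7.16 degrees, less where a joint would pass 70% of its speed; a pose out of reach is approached as far as the arm can. A call with a gripper value outside its range is refused whole. The fingers move at their own pace and stop on an object; "newtons" is the grip in N (left out, the last holds). Time passes only in rows, so rows that repeat a pose let the fingers close. It gives the time, the measured TCP pose, the force, the opening and the grip force at its end, in the units of the state.
- r.state(): the state, without advancing time (a new reading comes with each control period).
- r.get_image(name): name is "scene" or "top" or "wrist"; returns a dict with "image" (420x560x3 uint8, red, green, blue), "fx", "fy", "cx", "cy" (pixels), "R" (3x3) and "t" (3): a world point X has camera coordinates R X + t; the wrist camera has in their place "mount" (4x4, takes a point from camera to tool coordinates, whose origin is the TCP and whose axes are the flange's). Camera axes: x right, y down, z forward; pixel columns grow to the right and rows downward; lengths in m; the calibration is good to about 2 mm. The wrist camera is an equidistant fisheye: a pixel r from the principal point sees the ray r / f radians off the axis. A picture is of the moment at which its call begins: read the wrist's pose just before it. There is no depth.
- r.close_job(): hands the job in; it is judged then, once.
The state is a dict: "time_s": time; "joint_positions": joint angles; "qd": joint speeds; "effort": joint torques, N m; "position": TCP position; "eef_rot": TCP orientation; "wrist_force": force on the tool from outside, world axes, zero at the start; "wrist_torque": the same for the moment, N m; "finger_gap": finger opening in m; "gripper_force": force on a finger pad.
Only numpy, scipy, OpenCV 4.12 (cv2) and the standard library are available. Lean on these libraries where they do the work, as an engineer would, in place of code of your own. Each camera call takes 0.05 s, during which the arm holds its last target. There are 200 camera calls.

## Working session

There is one attempt and no reset: what is moved stays moved. The work goes in short steps, Python scripts to look and compute and a tool call to move; the robot and the scene stay as the last step left them, time stands still between calls to the robot, and variables do not carry over. Pictures are saved under pics/ and viewed, at most 10 in all, crops included, and the job is handed in when it is done.

Besides the shell and the picture viewer there is one more tool, called after "Request:" as name([rows], argument=value, ...), one row to a line, values as JSON. step_arm: Moves the arm, as the interface text tells. Its arguments: {"type":"object","properties":{"deltas":{"type":"array"},"newtons":{"type":"number"}},"required":["deltas"]}

```bash
mkdir -p pics; ls; cat > h.py <<'E'
import numpy as np,cv2,pickle
from rig import r
def snap(n,f):
    s=r.state();d=r.get_image(n);d['state']=s
    pickle.dump(d,open(f'pics/{f}.pkl','wb'));cv2.imwrite(f'pics/{f}.png',cv2.cvtColor(np.array(d['image']),cv2.COLOR_RGB2BGR));return d
def load(f):return pickle.load(open(f'pics/{f}.pkl','rb'))
def ray(d,u,v,z):
    R=np.array(d['R']);t=np.array(d['t']);c=-R.T@t
    q=R.T@np.array([(u-d['cx'])/d['fx'],(v-d['cy'])/d['fy'],1]);return c+q*(z-c[2])/q[2]
def proj(d,X):
    p=np.array(d['R'])@X+d['t'];return d['fx']*p[0]/p[2]+d['cx'],d['fy']*p[1]/p[2]+d['cy']
E
python3 - <<'E'
from h import *
for n in ['scene','top']:
    d=snap(n,n+'0');R=np.array(d['R']);print(n,-R.T@d['t'],R.tolist(),d['fx'])
d=snap('wrist','wrist0');print(d['mount'],d['fx'],r.state())
E
```

```text
pics
scene [ 1.5480643  -0.24700385  0.76678894] [[0.24624537396057508, 0.9689283262420134, -0.02326186597989808], [0.5191928666877803, -0.15213945544343963, -0.8410067498408668], [-0.818414310104327, 0.1950166267353217, -0.5405243124164121]] 480.8517741327358
top [0.22385708 0.015341   1.29417245] [[0.01854329867467237, -0.9998163909620392, 0.004830159200756048], [-0.9728877457721726, -0.01915733527147109, -0.23048303762237485], [0.23053325183279427, -0.0004252868904668607, -0.9730643549788772]] 492.6163796112318
[[-1.01995723e-03 -9.47155641e-01 -3.20772741e-01  8.34794127e-02]
 [ 9.99999203e-01 -1.20489531e-03  3.78046371e-04  8.39001154e-04]
 [-7.44566324e-04 -3.20772100e-01  9.47156115e-01 -1.42397838e-01]
 [ 0.00000000e+00  0.00000000e+00  0.00000000e+00  1.00000000e+00]] 325.19226210127806 {'time_s': 0.15, 'joint_positions': array([-9.17438188e-01,  2.55579687e-01,  1.07309177e-01, -3.15598008e-04,
       -1.42388229e+00, -2.84606085e-01]), 'qd': array([ 0.00061194, -0.00269651,  0.00322204,  0.00073848,  0.00082851,
       -0.00029323]), 'effort': array([-1.26276471e-03, -3.86940479e+01,  2.38080078e+01,  5.36674395e+00,
       -4.57495364e-03, -2.72578649e-05]), 'position': array([ 0.19815764, -0.51267611,  0.23062889]), 'eef_rot': array([-1.67318227e-04, -1.83310316e-01,  9.83054853e-01,  6.75554416e-04]), 'wrist_force': array([ 0.56241503, -0.23043657, -0.0254136 ]), 'wrist_torque': array([-0.01551297, -0.00411289,  0.00823282]), 'gripper_force': 0.0, 'finger_gap': 0.085761264522083}
```

View pics/top0.png

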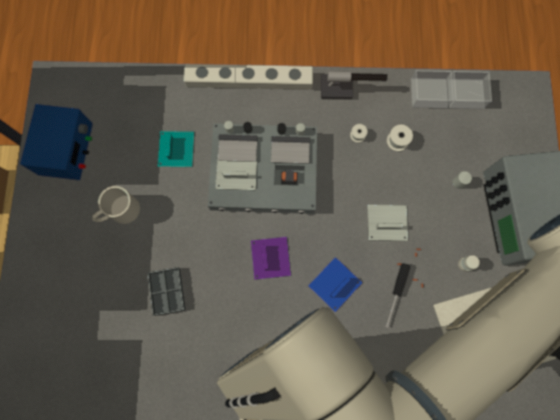

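View pics/scene0.png

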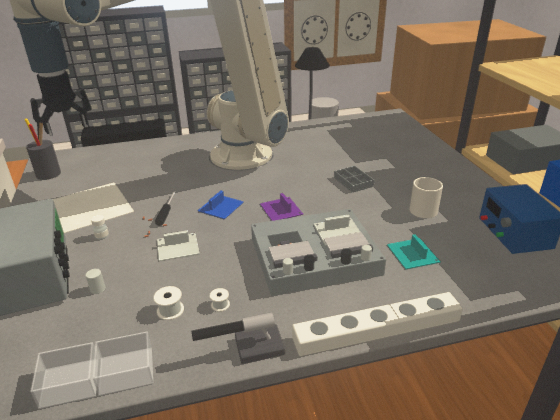

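The top view shows these look-alikes:
- White plate at (387,222), loose on the bench.
- White fitted plate at (236,175), in the left bay.
- Blue plate at (335,284), purple at (270,257) and turquoise at (176,149).

I choose the loose white plate at (387,222). The open bay is the right one, where the coil shows at (289,177). Next is a close crop to check that.

```bash
python3 - <<'E'
from h import *
a=cv2.imread('pics/top0.png');b=cv2.imread('pics/scene0.png')
c=lambda i,x,y,w,h,k:cv2.resize(i[y:y+h,x:x+w],None,fx=k,fy=k,interpolation=cv2.INTER_CUBIC)
p1=c(a,360,195,60,55,6)   # 360x330
p2=c(a,205,115,120,105,3.6) # 432x378
p3=c(b,150,225,60,40,6)
o=np.zeros((600,800,3),np.uint8)
for p,x,y in((p1,0,0),(p2,365,0),(p3,0,340)):o[y:y+p.shape[0],x:x+p.shape[1]]=p[:600-y,:800-x]
p4=c(b,245,205,140,80,2.6);o[385:385+p4.shape[0],400:400+p4.shape[1]]=p4[:,:400]
cv2.imwrite('pics/crop0.png',o)
d=load('top0');img=a.astype(int)
# plate mask
roi=np.zeros(a.shape[:2],np.uint8);roi[195:250,360:420]=1
m=((img.min(2)>135)&(roi>0)).astype(np.uint8)
n,l,s,ce=cv2.connectedComponentsWithStats(m);k=1+np.argmax(s[1:,4]);print(s[k],ce[k])
cn=max(cv2.findContours((l==k).astype(np.uint8),0,1)[0],key=cv2.contourArea)
W=np.array([ray(d,u,v,.004)[:2] for u,v in cn[:,0]],np.float32)*1000
print('plate',cv2.minAreaRect(W))
print(np.unique(img[195:250,360:420].min(2)//10*10,return_counts=True))
E
```

```text
[ 368  205   39   35 1047] [386.87965616 220.69436485]
plate ((489.9410705566406, -266.1053466796875), (92.47347259521484, 99.58676147460938), 0.19708947837352753)
(array([ 60,  70,  80,  90, 100, 110, 120, 130, 140, 150]), array([   8,   14,   43, 1616,  272,   80,  100,  201,  965,    1]))
```

View pics/crop0.png

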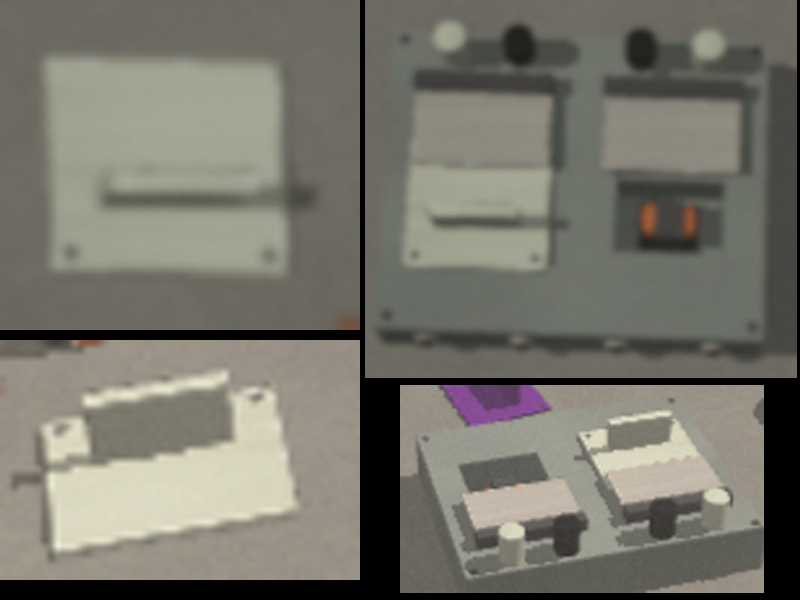

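The crop confirms the choice. The loose plate's screw holes and rib are on the near side (rib at (180,185) in the crop), so its front edge faces +x. The right bay is open, with the coil at crop (668,222). I'll move to a viewpoint that sees both with the wrist camera.

Request:
step_arm([
  [[85,-0.8,0.4,-0.2,-1],[85,-1.6,0.8,-0.4,-2],[85,-2.5,1.1,-0.6,-3],[85,-3.3,1.5,-0.8,-4],[85,-4.1,1.9,-1.0,-5]],
])

```text
time_s: 0.57
position: [0.3247, -0.3815, 0.2713]
eef_rot: [-0.0, -0.434, 0.901, 0.0]
wrist_force: [1.5, -0.5, -0.3]
finger_gap: 0.0847
gripper_force: 0.0
```

```bash
cat >> h.py <<'E'
from scipy.spatial.transform import Rotation as Ro
def pose(s=None):
    s=s or r.state();q=np.array(s['eef_rot']);return Ro.from_quat(q[[1,2,3,0]]).as_matrix(),np.array(s['position'])
def go(target,yx=None,s=None):
    # deltas in tool axes/units to reach world target; yx = wanted world angle of tool x, deg
    R,p=pose(s);a=np.degrees(np.arctan2(R[1,0],R[0,0]))
    tw=0 if yx is None else -((yx-a+180)%360-180)/6
    return np.round(R.T@(np.array(target)-p)/.04,3),round(tw,3),round(a,2)
E
python3 -c "
from h import *
s=r.state();print(s['position'],s['joint_positions'],go([.5,-.2,.33],-90))"
```

```text
[ 0.32466667 -0.38152159  0.27133235] [-5.52587720e-01  1.48683589e-01  7.45371627e-02 -2.08823374e-04
 -1.49727759e+00 -1.20879481e-01] (array([-6.281, -0.595, -1.466]), np.float64(-6.431), np.float64(-128.59))
```

Request:
step_arm([
  [[85,-0.9,-0.1,-0.2,-1.1],[85,-1.8,-0.2,-0.4,-2.2],[85,-2.7,-0.3,-0.6,-3.3],[85,-3.6,-0.3,-0.8,-4.4],[85,-4.5,-0.4,-1.1,-5.5]],
])

```text
time_s: 0.98
position: [0.4496, -0.2509, 0.3151]
eef_rot: [-0.0, -0.672, 0.74, 0.001]
wrist_force: [0.3, -0.8, -0.2]
finger_gap: 0.0851
gripper_force: 0.0
```

```bash
python3 -c "
from h import *
s=r.state();print(s['position'],s['joint_positions'],go([.5,-.2,.33],-90))"
```

```text
[ 0.44963385 -0.25090675  0.3150679 ] [-2.04848829e-01  1.76290502e-01  2.17281313e-01 -5.62187561e-04
 -1.61320825e+00  1.08356944e-01] (array([-1.388, -1.13 , -0.374]), np.float64(-0.921), np.float64(-95.53))
```

Request:
step_arm([
  [[85,-0.7,-0.6,-0.2,-0.5],[85,-1.4,-1.1,-0.4,-0.9],[85,-1.4,-1.1,-0.4,-0.9],[85,-1.4,-1.1,-0.4,-0.9]],
])

```text
time_s: 1.32
position: [0.4998, -0.2002, 0.3307]
eef_rot: [-0.0, -0.705, 0.709, 0.0]
wrist_force: [0.1, 0.0, 0.4]
finger_gap: 0.0849
gripper_force: 0.0
```

```bash
python3 - <<'E'
from h import *
d=snap('wrist','w1')
print(d['state']['position'],d['state']['qd'].round(3),go([0,0,0],-90)[1:])
E
```

```text
[ 0.49984938 -0.20021292  0.33070021] [-0.042 -0.019 -0.029  0.007  0.001  0.003] (np.float64(-0.068), np.float64(-90.41))
```

View pics/w1.png

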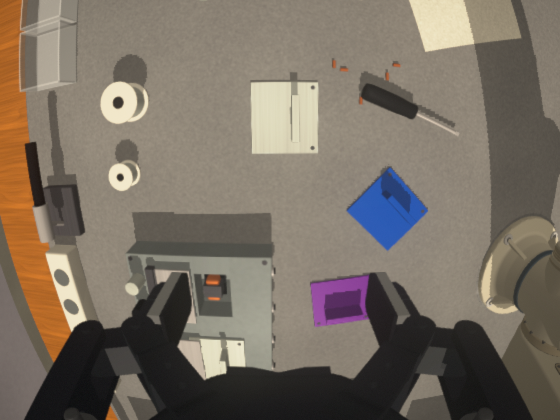

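The wrist view shows the loose plate at (285,117), right side up with its front towards image left. The chassis's right half runs from corner (130,249) to (270,259), with the open bay and coil at (213,290).

```bash
cat >> h.py <<'E'
def wray(d,uv,z):
    uv=np.atleast_2d(uv).astype(float);R,p=pose(d['state']);M=np.array(d['mount'])
    q=uv-[d['cx'],d['cy']];q=q/[d['fx'],d['fy']];th=np.linalg.norm(q,axis=1,keepdims=True)
    v=np.hstack([q/th*np.sin(th),np.cos(th)])@(R@M[:3,:3]).T;c=R@M[:3,3]+p
    return c+v*((z-c[2])/v[:,2:])
def wproj(d,X):
    R,p=pose(d['state']);M=np.array(d['mount']);x=M[:3,:3].T@(R.T@(np.array(X)-p)-M[:3,3])
    n=np.hypot(x[0],x[1]);th=np.arctan2(n,x[2]);return np.array([d['cx']+d['fx']*th*x[0]/n,d['cy']+d['fy']*th*x[1]/n])
def edge(d,a,b,z,w=5,sgn=0,n=40,ray=wray):
    # line fit of strongest gradient along a-b (pixels) -> world points on plane z: mean, direction, rms
    g=cv2.GaussianBlur(cv2.cvtColor(np.array(d['image']),cv2.COLOR_RGB2GRAY).astype(np.float32),(0,0),.8)
    a,b=np.array(a,float),np.array(b,float);t=(b-a)/np.linalg.norm(b-a);nn=np.array([-t[1],t[0]])
    o=np.arange(-w,w+.01,.25);P=[]
    for f in np.linspace(0,1,n):
        q=a+f*(b-a)+o[:,None]*nn
        pr=cv2.remap(g,q[:,:1].astype(np.float32),q[:,1:].astype(np.float32),1)[:,0]
        gr=np.gradient(pr);gr=abs(gr) if sgn==0 else gr*sgn
        k=gr.argmax();sel=slice(max(k-3,0),k+4);wt=np.clip(gr[sel],0,None);P.append(a+f*(b-a)+nn*(wt@o[sel]/wt.sum()))
    W=ray(d,np.array(P),z)[:,:2]
    for _ in range(4):
        m=np.median(W,0) if _==0 else W.mean(0);v=np.linalg.svd(W-m)[2][0];res=(W-m)@[-v[1],v[0]]
        k=abs(res-np.median(res))<max(2*np.median(abs(res-np.median(res))),3e-4);W=W[k]
    v*=np.sign(v[np.argmax(abs(v))]);return W.mean(0),v,res[k].std()*1e3,k.sum()
def ang(v):return np.degrees(np.arctan2(v[1],v[0]))
def X(l1,l2):
    A=np.array([l1[1],-l2[1]]).T;s=np.linalg.solve(A,l2[0]-l1[0]);return l1[0]+s[0]*l1[1]
E
python3 - <<'E'
from h import *
d=load('w1');I=np.array(d['image']).astype(int)
m=((I.min(2)>125)).astype(np.uint8);m[:70]=0;m[165:]=0;m[:,:240]=0;m[:,330:]=0
n,l,s,c=cv2.connectedComponentsWithStats(m);k=1+np.argmax(s[1:,4]);print(s[k])
E={'front':((251,86),(251,150)),'right':((256,81),(288,80)),'left':((256,154),(312,154)),'back':((318,85),(318,150))}
L={}
for n,(a,b) in E.items():
    L[n]=edge(d,a,b,.004);print(n,L[n][0].round(4),ang(L[n][1]).round(2),L[n][2:])
C=[X(L[a],L[b]) for a,b in(('front','left'),('front','right'),('back','right'),('back','left'))]
print(np.round(C,4),np.mean(C,0).round(4),[np.linalg.norm(C[i]-C[i-1]).round(4) for i in range(4)])
# rib top edges z=.036
for a,b in(((292,97),(292,137)),((299,97),(299,137))):
    e=edge(d,a,b,.036,w=4);print('rib',e[0].round(4),ang(e[1]).round(2),e[2:])
for nm,a,b,z in(('chR',(140,249),(262,258),.05),('chF',(271,270),(272,345),.05),('winB',(232,280),(232,313),.05),('lip',(193,270),(197,318),.057)):
    e=edge(d,a,b,z);print(nm,e[0].round(4),ang(e[1]).round(2),e[2:])
o=cv2.imread('pics/w1.png');o1=cv2.resize(o[60:170,230:340],None,fx=3.6,fy=3.6,interpolation=2);o2=cv2.resize(o[235:375,120:280],None,fx=2.5,fy=2.5,interpolation=2)
cv2.imwrite('pics/c1.png',np.hstack([cv2.copyMakeBorder(o1,0,4,0,4,0),o2[:400]]))  if o1.shape[0]+4==400 else (cv2.imwrite('pics/c1.png',np.hstack([cv2.resize(o1,(400,400)),cv2.resize(o2,(400,350))[:350] if 0 else cv2.copyMakeBorder(o2,0,50,0,0,0)])))
E
```

```text
[ 244   82   86   83 5647]
front [ 0.5365 -0.2687] 90.1 (np.float64(0.21957566272934), np.int64(26))
right [ 0.506  -0.3161] -0.33 (np.float64(0.14071504743593707), np.int64(40))
left [ 0.4945 -0.2126] 1.32 (np.float64(0.15722753780434479), np.int64(20))
back [ 0.4412 -0.2662] 90.3 (np.float64(0.10915707794196956), np.int64(33))
[[ 0.5364 -0.2117]
 [ 0.5366 -0.3163]
 [ 0.4415 -0.3158]
 [ 0.441  -0.2139]] [ 0.4889 -0.2644] [np.float64(0.0955), np.float64(0.1047), np.float64(0.0951), np.float64(0.1019)]
rib [ 0.4795 -0.2636] 92.63 (np.float64(0.2649776417434147), np.int64(31))
rib [ 0.4707 -0.255 ] 89.77 (np.float64(0.08636531764462067), np.int64(23))
chR [ 0.6132 -0.0696] -1.04 (np.float64(0.18192588797309803), np.int64(25))
chF [0.5116 0.0223] 89.11 (np.float64(0.12197836013689568), np.int64(22))
winB [0.5736 0.0021] 89.2 (np.float64(0.23837404632606313), np.int64(26))
lip [0.6368 0.002 ] 86.16 (np.float64(0.10480812994572003), np.int64(21))Traceback (most recent call last):
  File "<stdin>", line 17, in <module>
    return _nx.concatenate(arrs, 1, dtype=dtype, casting=casting)
           ~~~~~~~~~~~~~~~^^^^^^^^^^^^^^^^^^^^^^^^^^^^^^^^^^^^^^^
ValueError: all the input array dimensions except for the concatenation axis must match exactly, but along dimension 0, the array at index 0 has size 400 and the array at index 1 has size 350
```

The c1.png crop failed, but I don't need it. The edge fits put the plate centre at about (0.489, -0.264), yaw about +0.2°, with the rib at x≈0.475. The chassis yaw is about -1°. I'll move above the rib.

Request:
step_arm([
  [[50,0.4,0.15,0.9,-0.1],[50,0.8,0.3,1.8,-0.1],[50,1.2,0.45,2.7,-0.1],[50,1.5,0.63,3.6,-0.1],[50,1.6,0.63,4.5,-0.1]],
])

```text
time_s: 1.78
position: [0.4705, -0.2676, 0.1499]
eef_rot: [-0.0, -0.707, 0.707, -0.0]
wrist_force: [1.3, -0.0, -0.2]
finger_gap: 0.05
gripper_force: 0.0
```

Request:
step_arm([
  [[50,0,0,0.5,0],[50,0,0,0.75,0],[50,0,0,0.75,0]],
])

```text
time_s: 2.03
position: [0.4709, -0.2657, 0.1191]
eef_rot: [0.001, 0.707, -0.707, -0.002]
wrist_force: [-0.6, -0.4, -0.0]
finger_gap: 0.0501
gripper_force: 0.0
```

```bash
python3 - <<'E'
from h import *
d=snap('wrist','w2');s=d['state']
print(s['position'],go([.475,-.264,.01],-89.85),s['finger_gap'])
for X0 in([.475,-.264,.036],[.537,-.212,.004],[.537,-.316,.004],[.441,-.212,.004],[.441,-.316,.004]):print(wproj(d,X0).round())
E
```

```text
[ 0.47089004 -0.26572501  0.11914218] (array([-0.052, -0.069,  2.783]), np.float64(-0.012), np.float64(-89.92)) 0.05006785083575523
[271. 221.]
[203. 262.]
[194. 146.]
[310. 262.]
[314. 145.]
```

View pics/w2.png

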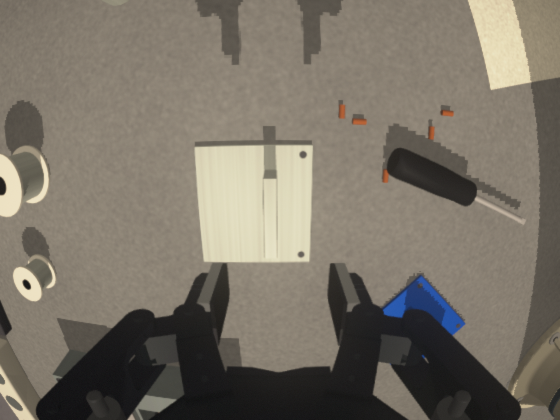

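The plate corners at (195,145), (312,145), (204,262) and (310,262) match the prediction. The rib at (270,218) lies between the fingers. I'll refine the rib position, then descend.

```bash
python3 - <<'E'
from h import *
d=load('w2');L={}
for n,a,b,z in(('ribF',(264,182),(264,255),.036),('ribB',(277,182),(277,255),.036),('front',(196,155),(203,255),.004),('back',(312,165),(310,245),.004),('right',(200,146),(255,144),.004),('left',(210,262),(255,262),.004)):
    e=L[n]=edge(d,a,b,z,w=4);print(n,e[0].round(4),ang(e[1]).round(2),e[2].round(2),e[3])
C=[X(L[a],L[b]) for a,b in(('front','left'),('front','right'),('back','right'),('back','left'))];print(np.round(C,4),np.mean(C,0).round(4))
print(r.state()['position'],go([np.mean([L['ribF'][0][0],L['ribB'][0][0]]),np.mean(C,0)[1],.009]))
E
```

```text
ribF [ 0.4796 -0.2587] 91.2 0.36 30
ribB [ 0.4706 -0.2653] 87.74 0.31 33
front [ 0.5371 -0.2644] 90.13 0.16 35
back [ 0.442 -0.267] 90.14 0.14 36
right [ 0.5105 -0.316 ] 0.67 0.17 33
left [ 0.5107 -0.2129] 0.92 0.13 33
[[ 0.537  -0.2125]
 [ 0.5372 -0.3157]
 [ 0.4421 -0.3168]
 [ 0.4418 -0.214 ]] [ 0.4895 -0.2648]
[ 0.47235612 -0.26607714  0.12130402] (array([-0.033, -0.072,  2.808]), 0, np.float64(-89.92))
```

Request:
step_arm([
  [[50,0,-0.07,0.8,0],[50,0,-0.07,1.6,0],[50,0,-0.07,2.3,0],[50,0,-0.07,2.75,0],[50,0,-0.07,2.75,0]],
])

```text
time_s: 2.5
position: [0.4747, -0.265, 0.0095]
eef_rot: [0.001, 0.708, -0.706, -0.002]
wrist_force: [-0.1, -0.2, -0.5]
finger_gap: 0.0503
gripper_force: 0.0
```

Request:
step_arm([
  [[50,0,0,0,0],[50,0,0,0,0]],
])

```text
time_s: 2.67
position: [0.4779, -0.2663, 0.0139]
eef_rot: [-0.001, 0.708, -0.706, 0.002]
wrist_force: [0.2, -0.9, 0.2]
finger_gap: 0.0501
gripper_force: 0.0
```

Request:
step_arm([
  [[0,0,0,0,0],[0,0,0,0,0],[0,0,0,0,0],[0,0,0,0,0],[0,0,0,0,0]],
], newtons=60)

```text
time_s: 3.08
position: [0.4767, -0.2657, 0.0125]
eef_rot: [-0.0, 0.708, -0.706, 0.001]
wrist_force: [-1.9, 1.8, 6.2]
finger_gap: 0.009
gripper_force: 60.9
```

Request:
step_arm([
  [[0,0,0,0,0],[0,0,0,0,0],[0,0,0,0,0]],
])

```text
time_s: 3.33
position: [0.4767, -0.2657, 0.0125]
eef_rot: [-0.0, 0.708, -0.706, 0.001]
wrist_force: [-0.5, 1.0, 6.8]
finger_gap: 0.0092
gripper_force: 60.9
```

```bash
python3 - <<'E'
from h import *
s=r.state();print(s['position'],s['joint_positions'],s['wrist_force'],s['wrist_torque'],pose(s)[0].round(4).tolist())
d=snap('wrist','w3');s=r.state();print(s['position'],s['finger_gap'],s['gripper_force'])
E
```

```text
[ 0.47673627 -0.26573972  0.01252254] [-2.21416871e-01  4.14269590e-01 -2.60219440e-01  5.49895526e-04
 -8.94163506e-01  2.23866913e-01] [-0.5366928   0.9570491   6.76155721] [0.41543191 0.15793206 0.04381537] [[0.0028, -1.0, 0.002], [-1.0, -0.0028, -0.0009], [0.0009, -0.002, -1.0]]
[ 0.47674421 -0.26575388  0.01254807] 0.00894930767238276 60.91475486755371
```

Gripped: gap 9 mm, 61 N. I'll lift, then carry it to a hover in front of the right bay.

Request:
step_arm([
  [[0,0,0,-0.4,0],[0,0,0,-1.0,0],[0,-0.4,-0.1,-1.7,0],[0,-1.0,-0.3,-2.25,0],[0,-1.7,-0.5,-2.25,0.1]],
])

```text
time_s: 3.8
position: [0.4984, -0.1983, 0.1062]
eef_rot: [0.002, -0.704, 0.71, -0.004]
wrist_force: [1.8, 1.0, -0.2]
finger_gap: 0.0088
gripper_force: 59.9
```

Request:
step_arm([
  [[0,-0.8,-0.2,0,0],[0,-1.6,-0.5,0,0],[0,-2.4,-0.7,0,0],[0,-3.2,-0.9,0,0.1],[0,-3.9,-1.1,0,0.1]],
])

```text
time_s: 4.22
position: [0.5407, -0.0398, 0.1011]
eef_rot: [-0.0, -0.7, 0.714, 0.0]
wrist_force: [0.7, -0.1, -1.2]
finger_gap: 0.0089
gripper_force: 59.9
```

Request:
step_arm([
  [[0,-0.6,-0.15,0,0],[0,-1.0,-0.24,0,0],[0,-1.0,-0.24,0,0],[0,-1.0,-0.24,0,0]],
])

```text
time_s: 4.55
position: [0.551, -0.0012, 0.1009]
eef_rot: [-0.0, -0.701, 0.713, 0.0]
wrist_force: [0.4, 0.1, -2.5]
finger_gap: 0.0088
gripper_force: 59.8
```

```bash
python3 - <<'E'
from h import *
s=r.state();print(s['position'],go([.5502,.0006,.1025],-90.95),s['wrist_force'],s['finger_gap'])
d=snap('wrist','w4');snap('scene','s4')
ex=np.array([.99986,-.0166,0]);ey=np.array([.0166,.99986,0]);o=np.array([.6274,.0702,0])
for n,c in(('lipR',(8,-120,57)),('lipL',(8,-20,57)),('winbr',(-52,-110,50)),('winfr',(4,-110,50)),('cornF',(-115,-140,50)),('cornB',(115,-140,50))):print(n,wproj(d,o+ex*c[0]/1e3+ey*c[1]/1e3+[0,0,c[2]/1e3]).round(1))
E
```

```text
[ 0.55101714 -0.00122266  0.10085556] (array([-0.045,  0.021, -0.041]), np.float64(-0.005), np.float64(-90.98)) [ 0.36433302  0.13573466 -2.50863059] 0.008809253668284797
lipR [141.4 168.2]
lipL [162.3 305. ]
winbr [238.3 179.4]
winfr [152.7 181. ]
cornF [342.7 130.9]
cornB [ 22.3 147.7]
```

View pics/w4.png

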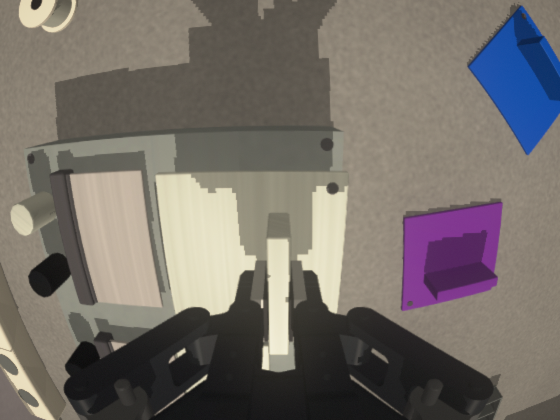

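The held plate hovers level ahead of the leaf. Its front edge runs (157,175)–(170,305) and the lip runs (142,168)–(162,305), close to the prediction. I'll refine plate and chassis from this view.

```bash
python3 - <<'E'
from h import *
d=load('w4');zt=d['state']['position'][2]-.0125+.004
for n,a,b,z in(('plF',(157,182),(169,300),zt),('plR',(162,174),(180,173),zt),('plR2',(315,172),(345,172),zt),('plR3',(250,171),(310,171),zt),('plB',(347,180),(344,240),zt),('lip top',(142,172),(160,300),.060),('lip bot',(142,172),(160,300),.057),('leafR',(80,171),(136,169),.060),('hinge',(74,180),(95,298),.060),('chR',(60,144),(170,136),.05),('chR2',(190,131),(320,129),.05)):
    for w in (4,):
        e=edge(d,a,b,z,w=w);print(n,e[0].round(4),ang(e[1]).round(2),e[2].round(2),e[3])
E
```

```text
plF [ 0.6109 -0.0158] 89.08 0.11 40
plR [ 0.6016 -0.0526] 0.66 0.09 40
plR2 [ 0.5254 -0.0517] -2.83 0.09 28
plR3 [ 0.5482 -0.0522] -1.05 0.07 40
plB [ 0.5159 -0.0298] 89.12 0.14 34
lip top [ 0.6335 -0.005 ] 89.09 0.14 38
lip bot [ 0.6349 -0.0037] 89.09 0.14 38
leafR [ 0.6556 -0.0497] -0.77 0.13 38
hinge [ 0.6886 -0.004 ] 88.8 0.13 35
chR [ 0.6549 -0.0699] -0.89 0.12 38
chR2 [ 0.5611 -0.0685] -0.8 0.11 37
```

Request:
step_arm([
  [[0,-0.04,0,0.4,0],[0,-0.04,0,0.75,0],[0,-0.04,0,0.85,0],[0,-0.04,0,0.85,0],[0,-0.04,0,0.85,0]],
])

```text
time_s: 5.07
position: [0.5515, -0.0011, 0.0677]
eef_rot: [-0.0, -0.7, 0.714, -0.0]
wrist_force: [0.1, 0.8, -0.2]
finger_gap: 0.009
gripper_force: 59.8
```

Request:
step_arm([
  [[0,0,0,0.02,0],[0,0,0,0.04,0],[0,0,0,0.04,0]],
])

```text
time_s: 5.32
position: [0.5516, -0.0004, 0.0662]
eef_rot: [0.0, -0.7, 0.714, -0.0]
wrist_force: [0.4, 1.0, -0.6]
finger_gap: 0.0087
gripper_force: 59.8
```

Request:
step_arm([
  [[0,0,0,0.02,0],[0,0,0,0.04,0],[0,0,0,0.04,0]],
])

```text
time_s: 5.57
position: [0.5513, -0.0004, 0.064]
eef_rot: [-0.0, -0.7, 0.714, 0.0]
wrist_force: [0.3, 0.5, -0.4]
finger_gap: 0.0088
gripper_force: 59.8
```

Request:
step_arm([
  [[0,0,0,0.02,0],[0,0,0,0.02,0],[0,0,0,0.02,0]],
])

```text
time_s: 5.82
position: [0.5513, -0.0003, 0.0632]
eef_rot: [-0.0, -0.701, 0.714, 0.0]
wrist_force: [0.2, 0.4, -1.5]
finger_gap: 0.0087
gripper_force: 59.8
```

Request:
step_arm([
  [[0,0,0,0.02,0],[0,0,0,0.02,0],[0,0,0,0.02,0]],
])

```text
time_s: 6.07
position: [0.5515, -0.0003, 0.0626]
eef_rot: [0.0, -0.701, 0.714, -0.0]
wrist_force: [-0.2, -0.1, -0.3]
finger_gap: 0.0092
gripper_force: 59.8
```

Request:
step_arm([
  [[0,0,0,0.02,0],[0,0,0,0.02,0],[0,0,0,0.02,0]],
])

```text
time_s: 6.32
position: [0.5515, -0.0004, 0.0625]
eef_rot: [0.0, -0.701, 0.714, -0.0]
wrist_force: [-1.7, 1.1, 5.6]
finger_gap: 0.009
gripper_force: 60.8
```

Contact at z=0.0625. I'll lift 0.8 mm and re-measure before sliding.

Request:
step_arm([
  [[0,0,0,-0.03,0],[0,0,0,-0.03,0]],
])

```text
time_s: 6.48
position: [0.5514, -0.0004, 0.0629]
eef_rot: [0.0, -0.7, 0.714, -0.0]
wrist_force: [0.1, 0.1, -1.4]
finger_gap: 0.0086
gripper_force: 59.8
```

```bash
python3 - <<'E'
from h import *
d=snap('wrist','w5');snap('scene','s5');p=d['state']['position'];zt=.0545
print(p,d['state']['wrist_force'])
B=lambda c:wproj(d,np.array([p[0],p[1],0])+c)
o=np.array([.5635,.0016,0]);ex=np.array([.99988,-.0157,0]);ey=np.array([.0157,.99988,0])
W=lambda x,y,z:wproj(d,o+ex*x/1e3+ey*y/1e3+[0,0,z])
pf=lambda n,A,Bq,z,w=5:(lambda e:print(n,e[0].round(4),ang(e[1]).round(2),e[2].round(2),e[3]))(edge(d,A,Bq,z,w=w))
pf('plF',W(47.5,-45,zt),W(47.5,20,zt),zt);pf('plR',W(-40,-53,zt),W(40,-53,zt),zt);pf('plB',W(-48,-45,zt),W(-48,-10,zt),zt)
pf('lip',W(71,-45,.06),W(71,20,.06),.06,4);pf('leafR',W(75,-50,.06),W(120,-50,.06),.06,4);pf('chR',W(-40,-70,.05),W(120,-70,.05),.05,4)
a=cv2.imread('pics/w5.png')[120:330,100:380];b=cv2.imread('pics/s5.png')[190:300,235:395]
cv2.imwrite('pics/c5.png',np.hstack([cv2.resize(a,(400,300)),cv2.resize(b,(400,300))]))
E
```

```text
[ 5.51386745e-01 -3.54701565e-04  6.28890805e-02] [ 0.11249579  0.14059362 -1.42287778]
plF [ 0.6114 -0.0133] 88.87 0.12 38
plR [ 0.5554 -0.0514] -0.82 0.11 31
plB [ 0.5164 -0.0257] 88.85 0.1 40
lip [ 0.6332 -0.0141] 89.07 0.13 39
leafR [ 0.6588 -0.0497] -0.82 0.14 39
chR [ 0.5969 -0.0691] -0.87 0.12 20
```

View pics/c5.png

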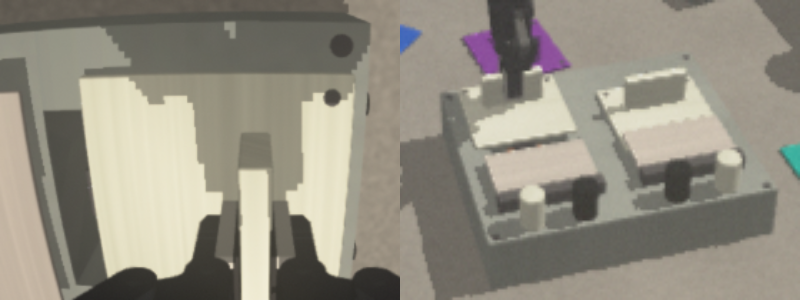

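The plate is level just above the deck, and its front edge sits about 23 mm short of the lip (wrist crop, edge at x≈90 px). I'll slide it 43 mm forward with a 1 mm lateral correction, in stages.

Request:
step_arm([
  [[0,-0.025,-0.1,0,-0.03],[0,-0.025,-0.25,0,-0.03],[0,-0.025,-0.4,0,-0.03],[0,-0.025,-0.45,0,-0.03],[0,-0.025,-0.45,0,-0.03]],
])

```text
time_s: 7.0
position: [0.5702, 0.0003, 0.0626]
eef_rot: [0.0, -0.702, 0.713, -0.0]
wrist_force: [0.4, 0.2, -1.1]
finger_gap: 0.0088
gripper_force: 59.9
```

Request:
step_arm([
  [[0,0,-0.1,0,0],[0,0,-0.2,0,0],[0,0,-0.3,0,0],[0,0,-0.3,0,0]],
])

```text
time_s: 7.33
position: [0.5822, 0.0001, 0.0628]
eef_rot: [0.0, -0.702, 0.713, -0.0]
wrist_force: [-0.1, -0.7, -1.8]
finger_gap: 0.009
gripper_force: 59.8
```

```bash
python3 - <<'E'
from h import *
d=snap('wrist','w6');snap('scene','s6');snap('top','t6');p=d['state']['position']
print(p,d['state']['wrist_force'],go([0,0,0])[2])
a=cv2.imread('pics/w6.png')[120:330,60:340];b=cv2.imread('pics/s6.png')[190:300,235:395]
cv2.imwrite('pics/c6.png',np.hstack([cv2.resize(a,(400,300)),cv2.resize(b,(400,300))]))
E
```

```text
[5.82180203e-01 9.65338416e-05 6.28495488e-02] [-0.14772108 -0.707377   -1.84658035] -90.89
```

View pics/c6.png

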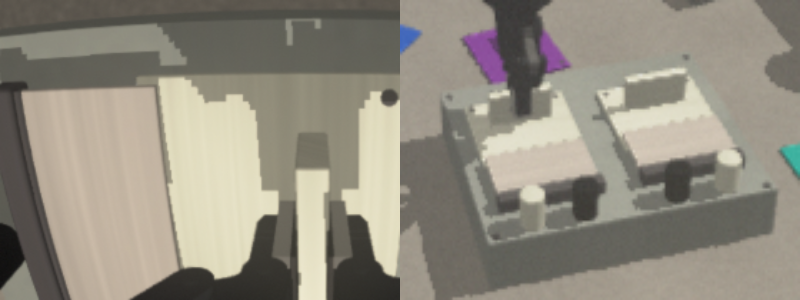

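The plate's front corner shows at crop (137,80), and the leaf lies flat over it. I'll push the remaining ~12 mm.

Request:
step_arm([
  [[0,0,-0.1,0,0],[0,0,-0.2,0,0],[0,0,-0.3,0,0],[0,0,-0.3,0,0],[0,0,-0.3,0,0]],
])

```text
time_s: 7.9
position: [0.5936, -0.0001, 0.0627]
eef_rot: [-0.0, -0.702, 0.713, 0.0]
wrist_force: [-0.3, -0.2, -1.1]
finger_gap: 0.009
gripper_force: 59.7
```

```bash
python3 - <<'E'
from h import *
d=snap('wrist','w7');p=d['state']['position'];zt=.0545
print(p,d['state']['wrist_force'],go([0,0,0])[2])
o=np.array([.605,.0008,0]);ex=np.array([.99988,-.0157,0]);ey=np.array([.0157,.99988,0])
W=lambda x,y,z:wproj(d,o+ex*x/1e3+ey*y/1e3+[0,0,z])
def pf(n,A,Bq,z,w=5):
    e=edge(d,A,Bq,z,w=w);print(n,e[0].round(4),ang(e[1]).round(2),e[2].round(2),e[3]);return e
B=pf('plB',W(-48,-45,zt),W(-48,-10,zt),zt);pf('plR',W(-40,-52,zt),W(22,-52,zt),zt)
for z in(.057,.06):
    l=pf('lip',W(28,-45,.06),W(28,20,.06),z,4);print('lip-back',(l[0]-B[0])@np.array([ex[0],ex[1]]))
pf('leafR',W(35,-50,.06),W(75,-50,.06),.06,4);pf('chR',W(-80,-70,.05),W(80,-70,.05),.05,4);pf('chF',W(-95,-45,.05),W(-95,0,.05),.05,5)
cv2.imwrite('pics/c7.png',cv2.resize(cv2.imread('pics/w7.png')[110:310,80:400],(800,500)))
E
```

```text
[ 5.93585941e-01 -7.59190434e-05  6.27376925e-02] [-0.31308091 -0.18995315 -1.12095002] -90.9
plB [ 0.5587 -0.0252] 89.16 0.13 36
plR [ 0.5951 -0.0512] -1.08 0.08 40
lip [ 0.6331 -0.0128] 88.95 0.17 22
lip-back 0.07416461110479194
lip [ 0.6322 -0.0142] 88.95 0.16 22
lip-back 0.07334308708712667
leafR [ 0.6587 -0.0496] -0.89 0.13 39
chR [ 0.6025 -0.0686] -0.84 0.42 38
chF [ 0.5104 -0.021 ] 89.04 0.16 30
```

View pics/c7.png

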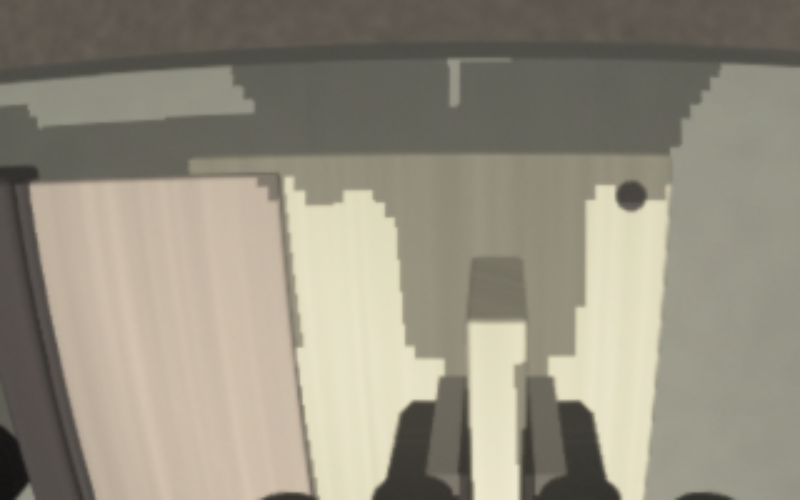

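About 20 mm is tucked under the leaf (lip-to-back edge about 75–76 mm), square within about 0.2°, with the leaf level. Now I'll press down.

Request:
step_arm([
  [[0,0,0,0.01,0],[0,0,0,0.02,0],[0,0,0,0.03,0],[0,0,0,0.03,0],[0,0,0,0.03,0]],
])

```text
time_s: 8.37
position: [0.5933, -0.0001, 0.0625]
eef_rot: [0.0, -0.702, 0.712, -0.0]
wrist_force: [-2.5, 0.5, 5.2]
finger_gap: 0.0084
gripper_force: 60.7
```

Request:
step_arm([
  [[0,0,0,0.01,0],[0,0,0,0.01,0],[0,0,0,0.01,0]],
])

```text
time_s: 8.62
position: [0.5933, -0.0001, 0.0626]
eef_rot: [0.0, -0.702, 0.712, -0.0]
wrist_force: [-4.5, 0.1, 7.1]
finger_gap: 0.0085
gripper_force: 61.1
```

Request:
step_arm([
  [[0,0,0,0.015,0],[0,0,0,0.015,0],[0,0,0,0.015,0],[0,0,0,0.015,0]],
])

```text
time_s: 8.95
position: [0.5933, -0.0001, 0.0625]
eef_rot: [0.0, -0.702, 0.712, -0.0]
wrist_force: [-5.9, 1.1, 10.7]
finger_gap: 0.0091
gripper_force: 61.6
```

```bash
python3 - <<'E'
from h import *
F=[]
for i in range(8):
    d=r.get_image('top');F.append(r.state()['wrist_force'])
print(np.round(F,2),r.state()['wrist_torque'],r.state()['position'])
d=snap('wrist','w8');snap('scene','s8')
a=cv2.imread('pics/w8.png')[110:310,80:400];b=cv2.imread('pics/s8.png')[190:300,235:395]
cv2.imwrite('pics/c8.png',np.hstack([cv2.resize(a,(400,300)),cv2.resize(b,(400,300))]))
E
```

```text
[[-6.34  0.98 10.27]
 [-5.8   2.17 11.15]
 [-6.13  0.67 11.02]
 [-5.66  0.61 11.8 ]
 [-6.75  1.67 11.44]
 [-6.37  1.4  11.12]
 [-5.71  0.21 10.99]
 [-5.32  1.85 11.93]] [ 0.47039775  2.09488513 -0.05005431] [ 5.93322568e-01 -9.95534300e-05  6.25184621e-02]
```

View pics/c8.png

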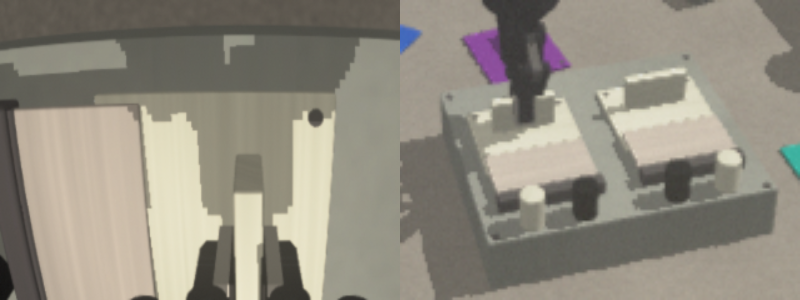

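Seated, with both leaves level. Push is about 11.3 N with a 6 N sideways load, so I'll ease both slightly.

Request:
step_arm([
  [[0,0,0.01,-0.003,0],[0,0,0.015,-0.006,0],[0,0,0.015,-0.006,0],[0,0,0.015,-0.006,0],[0,0,0.015,-0.006,0]],
])

```text
time_s: 9.87
position: [0.5933, -0.0001, 0.0625]
eef_rot: [0.001, -0.702, 0.712, -0.001]
wrist_force: [-3.6, 0.7, 6.4]
finger_gap: 0.0088
gripper_force: 61.2
```

```bash
python3 - <<'E'
from h import *
F=[]
for i in range(12):
    r.get_image('top');F.append(r.state()['wrist_force'])
print(np.mean(F[:6],0),np.mean(F[6:],0),r.state()['wrist_torque'],r.state()['position'])
E
```

```text
[-2.8958079   0.53771443  8.07089619] [-2.75409612  0.78937568  8.10800025] [ 0.25146899  1.14017104 -0.04671248] [ 5.93339087e-01 -1.00165526e-04  6.25343141e-02]
```

Sideways load is down to 2.8 N and the push is a steady 8.1 N. I'll add a little.

Request:
step_arm([
  [[0,0,0.004,0.008,0],[0,0,0.004,0.008,0],[0,0,0.004,0.008,0],[0,0,0.004,0.008,0]],
])

```text
time_s: 10.8
position: [0.5934, -0.0001, 0.0625]
eef_rot: [0.001, -0.702, 0.712, -0.001]
wrist_force: [-3.6, -0.5, 8.9]
finger_gap: 0.0087
gripper_force: 61.3
```

```bash
python3 - <<'E'
from h import *
F=[]
for i in range(14):
    r.get_image('top');F.append(r.state()['wrist_force'])
m=np.mean(F[-8:],0);print(np.mean(F[:6],0),m,r.state()['position'],r.state()['time_s'])
d=snap('wrist','w9')
x=[np.array(load(k)['image']).astype(int)[110:310,80:400] for k in('w8','w9')];print(abs(x[0]-x[1]).mean())
if 9.2<m[2]<11: print(r.close_job())
E
```

```text
[-3.56396859  0.97219053  9.28564312] [-3.84935228  0.94611021  9.40759567] [ 5.93338200e-01 -1.04653156e-04  6.25466402e-02] 11.5
0.723625
the job is handed in; nothing more can be done
None
```

I handed the job in at 11.5 s: the loose plate is over the right bay, square to the chassis within about 0.2° and tucked about 20 mm under its leaf, still gripped and pressed down at a steady 9.4 N; both leaves looked level in the last pictures.

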